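# Lay out a shelf display set on its shaped pads

### The job

Lay out the shelf display set for checking: set the tub of pins, the carton of paper clips and the left-hand and right-hand grey end stops each on the white pad whose dark silhouette it matches, so that it sits squarely on the silhouette, the foot of each end stop lying on the silhouette's foot. Never tip one over, and leave all four standing on their pads.

Things in the scene. Friction and masses are not known exactly. Their poses are not given: they have to be found in the camera images.
- pin_tub: Round black tub of pins with ribbed lid, standing, loose, 53 mm diameter, 30 mm high, about 45 g. Origin: centre of its underside; z up. Beside the work stand fixed pen cups and racks up to 0.25 m tall (all along y below 0.15), to be crossed high or passed nearer the robot, and a tall display (x above 0.74).
- clip_carton: Small green and white carton of paper clips lying flat, loose, 42 (x) by 58 (y) by 20 mm (z), about 50 g. Origin: centre of its underside. Grip it across the 42 mm.
- stop_left: Left-hand shelf end stop, loose, grey plastic, 60 g: upright rib 56 (along y) by 12 by 30 mm high; at its +y end a flat foot, 8 mm high, 18 mm wide, stands out to -x, to 31 mm from the rib's mid-plane. From above with the foot end away from you, the foot points left: mirror image of the right-hand one. Origin: centre of the rib's underside; z up. Grip across the 12 mm rib.
- stop_right: Right-hand shelf end stop, loose, grey plastic, 60 g: upright rib 56 (along y) by 12 by 30 mm high; at its +y end a flat foot, 8 mm high, 18 mm wide, stands out to +x, to 31 mm from the rib's mid-plane. From above with the foot end away from you, the foot points right: mirror image of the left-hand one. Origin: centre of the rib's underside; z up. Grip across the 12 mm rib.
- pad_round: Fixed white pad, 68 by 68 mm, 3 mm thick, with a flat dark inlay: a disc (57 mm) for the pin tub. Origin: on the pad's underside, where the tub's origin belongs (the middle of the disc). Any yaw of the tub will do.
- pad_oblong: Fixed white pad, 58 (x) by 74 (y) mm, 3 mm thick, with a flat dark inlay: a rectangle (46 by 62) for the clip carton. Origin: on the pad's underside, where the carton's origin belongs (the middle of the rectangle); the 62 mm side lies along its y. Either way round will do.
- pad_left: Fixed white pad, 54 (x) by 72 (y) mm, 3 mm thick, with a flat dark inlay: the left-hand end stop seen from above, 2 mm larger all round. Origin: on the pad's underside, where the left-hand stop's origin belongs (below the middle of the bar, 12.5 mm off the pad's middle); its x and y axes are those of the stop placed right (bar along y, foot at the +y end towards -x).
- pad_right: Fixed white pad, 54 (x) by 72 (y) mm, 3 mm thick, with a flat dark inlay: the right-hand end stop seen from above, 2 mm larger all round. Origin: on the pad's underside, where the right-hand stop's origin belongs (below the middle of the bar, 12.5 mm off the pad's middle); its x and y axes are those of the stop placed right (bar along y, foot at the +y end towards +x).
- stop_left_foot (a point): Screw head on the foot of the left-hand stop: 21 mm to the stop's -x, 19 mm to its +y, 8 mm above its underside.
- stop_right_foot (a point): Screw head on the foot of the right-hand stop: 21 mm to the stop's +x, 19 mm to its +y, 8 mm above its underside.
Mind the look-alikes: they are no part of the job. What is shaped like the stop_right but pink is not meant.

How it is judged:
At the end, for the whole second after the job is handed in: Each thing stands released, at rest and upright (0.1 rad) on top of its own pad, its origin within 10 mm of the pad's; the carton and both end stops in line with their silhouettes within 0.2 rad, each stop's foot at the foot end of its silhouette (horizontal distance between pin_tub and pad_round below 0.01 m and z of pin_tub in the frame of pad_round between 0.0015 and 0.006 m and angle between each of pin_tub, clip_carton, stop_left, stop_right's own z axis and vertical below 0.1 rad and linear speed of each of pin_tub, clip_carton, stop_left, stop_right below 0.01 m/s and angular speed of each of pin_tub, clip_carton, stop_left, stop_right below 0.1 rad/s and horizontal distance between clip_carton and pad_oblong below 0.01 m and z of clip_carton in the frame of pad_oblong between 0.0015 and 0.006 m and angle between the y axis of clip_carton and the y axis of pad_oblong, either way round below 0.2 rad and horizontal distance between stop_left and pad_left below 0.01 m and z of stop_left in the frame of pad_left between 0.0015 and 0.006 m and angle between the y axis of stop_left and the y axis of pad_left, either way round below 0.2 rad and y of stop_left_foot in the frame of pad_left above 0.01 m and horizontal distance between stop_right and pad_right below 0.01 m and z of stop_right in the frame of pad_right between 0.0015 and 0.006 m and angle between the y axis of stop_right and the y axis of pad_right, either way round below 0.2 rad and y of stop_right_foot in the frame of pad_right above 0.01 m); the robot touches nothing.
It fails at once if one of the four things is tipped over (leans more than 0.6 rad) (angle between any of pin_tub, clip_carton, stop_left, stop_right's own z axis and vertical above 0.6 rad).
It also fails if it takes over 101 s, if anything falls off the work surface, if the arm or the gripper's body presses on something with over 40 N, if the wrist force passes 120 N, or if a joint passes its speed limit or range.

### The arm

A 6-joint arm with a two-finger parallel gripper is mounted at the origin on a cart in front of the work surface, level with it; the furniture and walls round the work are solid. World frame = base frame: x ahead of the robot, y to its left, z up, the work surface at z = 0. Lengths are in m, angles in rad, forces in N, time in s.
With the tool pointing down it reaches from about 0.3 to 0.875 m from the base axis. Payload 6.4 kg.
Tool frame: the origin (TCP) lies on the mounting face of the last link; the fingertips stand 173 mm ahead of it and the grasp point (between the pads) lies 155 mm ahead of it (ctrl.tip_reach is the distance from the TCP to the fingertips, in m); z points along the fingers, y is the line along which they close (so a half turn about z gives the same grasp; the last joint's range is limited). The gripper opens to 85 mm and grips with 20 to 120 N. Pads are 22 mm wide; open, the fingers measure 114 mm over their backs; the gripper's body (76 mm by 85 mm) begins 54 mm behind the grasp point. The pads swing forward as they close: fully open they stand 13 mm farther back than shut.
Start: joints at [-1.54, 0.181, 1.607, -0, 1.354, -0.206], TCP at [0.135, -0.559, 0.405] pointing down, gripper open.
Joint ranges: [-2.99, 2.99], [-0.89, 2.07], [0.3, 2.58], [-1.14, 4.28], [0, 2.63], [-3.12, 3.12]. Speed limits (rad/s): [2.57, 2.57, 3.01, 3.14, 3.14, 3.14].

### API

Orientations are given as a unit quaternion [w, x, y, z].
In Python, from bench import ctrl gives the robot as it stands.
- The arm moves only by the shell command python3 -m pendant 'ROWS'. ROWS is JSON, a list that holds one entry, the list of rows, each a list of 7 numbers: the opening, from 0 (shut) to 1 (fully open), then the shift along the tool's x, y, z in mm, then the turn, a rotation vector about the tool's x, y, z in rad. A call has 1 to 5 rows; each row is the pose to reach, as a shift and turn from the pose commanded when the call began, along the tool's axes at that moment; what a row does not reach only later rows make up. A row lasts 1/12 s, in which the tool goes at most 41.7 mm and 7.16 degrees, less where a joint would pass 70% of its speed; a pose out of reach is approached as far as the arm can. A call with a gripper value outside its range is refused whole. The fingers move at their own pace and stop on an object; the grip force is fixed at half the most. Time passes only in rows, so rows that repeat a pose let the fingers close. It gives the time, the measured TCP pose, the force, the opening and the grip force at its end, in the units of the state.
- ctrl.get_obs(): the state, without advancing time (a new reading comes with each control period).
- ctrl.camera(name): name is "scene" or "top" or "wrist"; returns the picture (384x512x3 uint8, red, green, blue); there is no depth.
- ctrl.camera_params(name): a dict with "mtx" (3x3 intrinsics, pixels), "world_from_camera" (4x4, takes a point from camera to world coordinates); the wrist camera has in their place "tool_from_camera" (4x4, takes a point from camera to tool coordinates, whose origin is the TCP and whose axes are the flange's). Camera axes: x right, y down, z forward; pixel columns grow to the right and rows downward; lengths in m; the calibration is good to about 2 mm. A picture is of the moment at which its call begins: read the wrist's pose just before it. camera_params takes no time and is no camera call.
- ctrl.hand_in(): hands the job in; it is judged then, once.
Trained networks look in the newest picture that a camera, given by its name, has taken for a name from the list of things; names that differ only in an ending like _2 or _b are one class to them, and where a whole thing is asked for, a point or a joint stands for the part that bears it (a point fixed in the world has none). Each returns a list of dicts, best first, with "confidence" (0 to 1); they miss things now and then, are a little off and sometimes report something else, mostly with a low value. They report only what shows in the picture. A call takes as long as a camera call. They do not tell look-alikes from the thing itself.
- ctrl.boxes_of(camera, name): "point" ([column, row] as shares, 0 to 1, of the picture: columns of its width, rows of its height, amid what is visible of it).
The state is a dict: "time_s": time; "q": joint angles; "dq": joint speeds; "joint_efforts": joint torques, N m; "eef_pos": TCP position; "eef_rot": TCP orientation; "wrist_force": force on the tool from outside, world axes, zero at the start; "torque": the same for the moment, N m; "opening": opening from 0.0 (shut) to 1.0 (fully open); "grasp_force": force on a finger pad.
Only numpy, scipy, OpenCV 4.12 (cv2) and the standard library are available. Lean on these libraries where they do the work, as an engineer would, in place of code of your own. Each camera call takes 0.05 s, during which the arm holds its last target. There are 200 camera calls.

## Working session

There is one attempt and no reset: what is moved stays moved. The work goes in short steps, Python scripts to look and compute and a shell command to move; the robot and the scene stay as the last step left them, time stands still between calls to the robot, and variables do not carry over. Pictures are saved under pics/ and viewed, at most 14 in all, crops included, and the job is handed in when it is done.

```bash
mkdir -p pics; ls
python3 - <<'E'
from bench import ctrl
import cv2, numpy as np
np.set_printoptions(precision=4,suppress=True)
o=ctrl.get_obs();print(o['time_s'],o['eef_pos'],o['eef_rot'],o['opening'])
for n in("scene","top"):
    im=ctrl.camera(n);cv2.imwrite(f'pics/{n}0.png',cv2.cvtColor(im,cv2.COLOR_RGB2BGR))
    p=ctrl.camera_params(n);print(n,p['mtx'],p['world_from_camera'])
print(ctrl.camera_params('wrist')['tool_from_camera'],ctrl.camera_params('wrist')['mtx'])
E
```

```text
pics
0.0 [ 0.1349 -0.5587  0.4038] [-0.0009  0.993   0.1181  0.0001] 1.0001079367757002
scene [[424.9897   0.     254.6522]
 [  0.     424.9897 191.2259]
 [  0.       0.       1.    ]] [[ 0.121   0.8228 -0.5553  1.1209]
 [ 0.9926 -0.1054  0.06    0.0741]
 [-0.0092 -0.5584 -0.8295  0.9703]
 [ 0.      0.      0.      1.    ]]
top [[439.581    0.     248.4439]
 [  0.     439.581  194.8747]
 [  0.       0.       1.    ]] [[-0.0212 -0.993   0.1166  0.3484]
 [-0.9997  0.02   -0.0109  0.1437]
 [ 0.0085 -0.1168 -0.9931  1.4155]
 [ 0.      0.      0.      1.    ]]
[[ 0.0003 -0.9611 -0.2763  0.0704]
 [ 1.      0.0001  0.0006  0.0016]
 [-0.0006 -0.2763  0.9611  0.0334]
 [ 0.      0.      0.      1.    ]] [[308.3686   0.     256.7614]
 [  0.     308.3686 191.376 ]
 [  0.       0.       1.    ]]
```

View pics/top0.png

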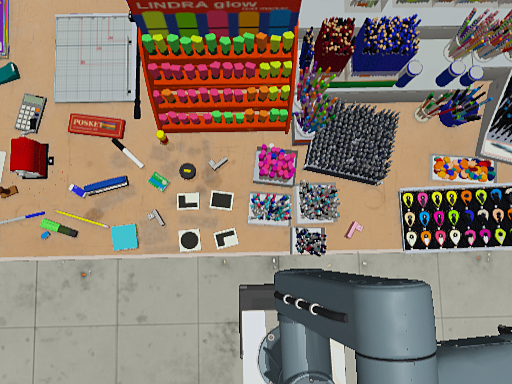

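View pics/scene0.png

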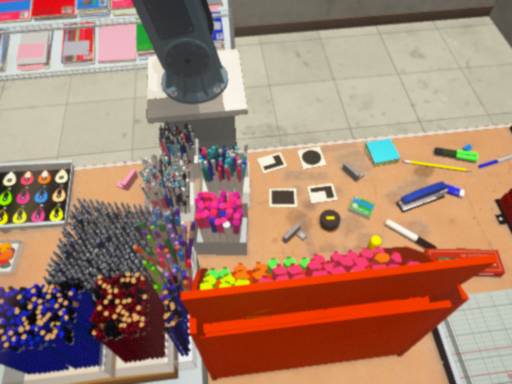

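The top view shows the four pads near (189,201), (222,200), (190,240) and (228,239). The tub is at (187,171), the carton at (158,181), and the grey stops at (217,163) and (155,217). The pink look-alike is at (355,229). I'll zoom in next.

```bash
cat > h.py <<'E'
import numpy as np,cv2
from bench import ctrl
from scipy.spatial.transform import Rotation as R
np.set_printoptions(precision=4,suppress=True)
def tool():
    o=ctrl.get_obs();T=np.eye(4);q=o['eef_rot'];T[:3,:3]=R.from_quat([q[1],q[2],q[3],q[0]]).as_matrix();T[:3,3]=o['eef_pos'];return T
def proj(uv,z,cam='top',T=None):
    p=ctrl.camera_params(cam);W=p['world_from_camera'] if cam!='wrist' else T@p['tool_from_camera']
    W=np.array(W);d=W[:3,:3]@np.linalg.inv(p['mtx'])@np.array([uv[0],uv[1],1.]);c=W[:3,3]
    return c+d*(z-c[2])/d[2]
def go(xy,z,yaw):
    """tool-axis shift (mm) and turn to reach grasp point xy at height z (world), closing axis (tool y) at world angle yaw (mod pi)"""
    T=tool();best=None
    for k in(0,np.pi):
        a=yaw+k;y=np.array([np.cos(a),np.sin(a),0]);zz=np.array([0,0,-1.]);x=np.cross(y,zz)
        G=np.c_[x,y,zz];rv=R.from_matrix(T[:3,:3].T@G).as_rotvec()
        if best is None or np.linalg.norm(rv)<np.linalg.norm(best):best=rv
    s=T[:3,:3].T@(np.array([xy[0],xy[1],z+.155])-T[:3,3])*1000
    print('shift',s.round(1),'turn',best.round(3),'q6',ctrl.get_obs()['q'][5].round(2),'t',ctrl.get_obs()['time_s'])
E
python3 - <<'E'
from h import *
im=cv2.imread('pics/top0.png')[140:260,130:270]
cv2.imwrite('pics/crop0.png',cv2.resize(im,None,fx=5,fy=5,interpolation=cv2.INTER_CUBIC))
for n in['pin_tub','clip_carton','stop_left','stop_right','pad_round','pad_oblong','pad_left','pad_right','stop_left_foot','stop_right_foot']:
    for b in ctrl.boxes_of('top',n)[:3]:
        uv=np.array(b['point'])*[512,384];print(n,round(b['confidence'],2),uv.round(1),proj(uv,.008 if 'pad' not in n else .003)[:2])
E
```

```text
pin_tub 0.63 [185.7 171.2] [0.5951 0.3299]
stop_left 0.52 [157.9 216. ] [0.4515 0.4194]
stop_right 0.69 [216.7 163.5] [0.6184 0.2293]
stop_right 0.65 [351. 228.] [ 0.4002 -0.1977]
pad_round 0.9 [186.5 237.7] [0.3805 0.3289]
pad_oblong 0.7 [221.5 199.4] [0.5013 0.2156]
pad_oblong 0.26 [224.8 240.4] [0.3694 0.2068]
pad_left 0.9 [225.4 239.3] [0.3728 0.2049]
pad_right 0.78 [185.3 201.9] [0.4956 0.3323]
stop_right_foot 0.57 [218.3 161.4] [0.6252 0.2239]
stop_right_foot 0.33 [190.5 237.5] [0.3808 0.3156]
```

View pics/crop0.png

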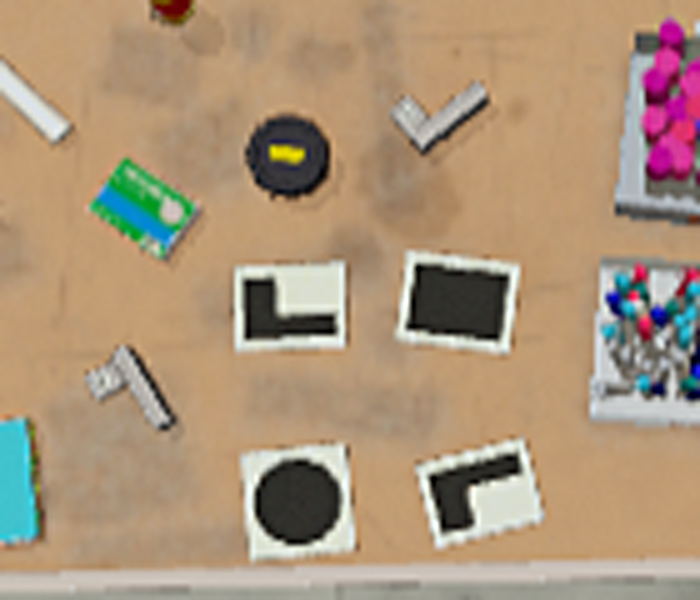

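Handedness checks out: the stop at top (217,163) is right-hand and the one at (155,217) is left-hand. The pad at (189,201) is right and the one at (228,239) is left. I'll raise the arm, cross over, and look with the wrist camera.

```bash
python3 -m pendant '[[[1,0,0,-41,0,0,0],[1,0,0,-82,0,0,0],[1,0,0,-100,0,0,0],[1,24,-33,-100,0,0,0],[1,48,-66,-100,0,0,0]]]'
for i in 1; do
python3 -m pendant '[[[1,24,-33,0,0,0,0],[1,48,-66,0,0,0,0],[1,72,-99,0,0,0,0],[1,96,-132,0,0,0,0],[1,120,-165,0,0,0,0]]]'; done
python3 - <<'E'
from h import *
go((.50,.30),.345,-np.pi/2)
E
```

```text
time_s: 1.02
eef_pos: [0.1656, -0.484, 0.506]
eef_rot: [0.001, 0.993, 0.117, -0.0]
wrist_force: [-0.2, 0.4, 0.6]
opening: 1.001
grasp_force: 0.0
time_s: 1.43
eef_pos: [0.2442, -0.2931, 0.5047]
eef_rot: [0.0, 0.993, 0.118, 0.0]
wrist_force: [0.9, 0.2, 0.5]
opening: 1.002
grasp_force: 0.0
shift [ 387.4 -516.8    4.5] turn [ 0.001 -0.     0.236] q6 0.14 t 1.4333
```

```bash
python3 -m pendant '[[[1,24,-33,0,0,0,0],[1,48,-66,0,0,0,0],[1,72,-99,0,0,0,0],[1,96,-132,0,0,0,0],[1,120,-165,0,0,0,0]]]' |tail -5|head -1
python3 -m pendant '[[[1,24,-33,0,0,0,0],[1,48,-66,0,0,0,0],[1,72,-99,0,0,0,0],[1,96,-132,0,0,0,0],[1,120,-165,0,0,0,0]]]'|tail -5|head -1
python3 -m pendant '[[[1,24,-33,0,0,0,0.05],[1,48,-66,0,0,0,0.1],[1,72,-99,0,0,0,0.15],[1,96,-132,0,0,0,0.2],[1,120,-165,0,0,0,0.236]]]'|tail -5|head -1
python3 -m pendant '[[[1,10,0,0,0,0,0],[1,10,0,0,0,0,0]]]'
python3 - <<'E'
from h import *
T=tool();np.save('T1.npy',T);im=ctrl.camera('wrist');cv2.imwrite('pics/w1.png',im[...,::-1]);print(T,ctrl.get_obs()['q'])
E
```

```text
eef_pos: [0.3219, -0.1045, 0.5052]
eef_pos: [0.3999, 0.0845, 0.5052]
eef_pos: [0.4781, 0.273, 0.5047]
time_s: 2.85
eef_pos: [0.4888, 0.2723, 0.5038]
eef_rot: [0.0, 1.0, 0.002, -0.0]
wrist_force: [-0.7, -0.4, -0.3]
opening: 1.0
grasp_force: 0.0
[[ 1.      0.0039 -0.0009  0.4888]
 [ 0.0039 -1.     -0.0006  0.2723]
 [-0.0009  0.0006 -1.      0.5038]
 [ 0.      0.      0.      1.    ]] [ 0.2946  0.0785  1.5222 -0.0004  1.5425  1.8629]
```

View pics/w1.png

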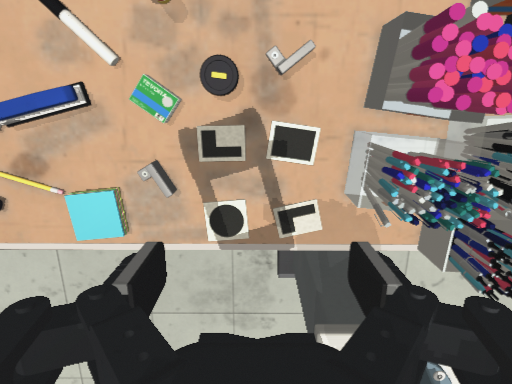

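The wrist view shows everything. The tub is at (219,75), the carton at (155,98), stop_right at (291,57) and stop_left at (158,178). The pads are right (221,143), oblong (294,143), round (227,220) and left (298,217). I'll crop to pick corners.

Run:
```python
import cv2
im=cv2.imread('pics/w1.png')
for n,(a,b) in {'a':(30,125),'b':(115,245)}.items():
    cv2.imwrite(f'pics/w1{n}.png',cv2.resize(im[a:b,120:330],None,fx=3.8,fy=3.8,interpolation=cv2.INTER_CUBIC))
```

```text
(no output)
```

View pics/w1a.png

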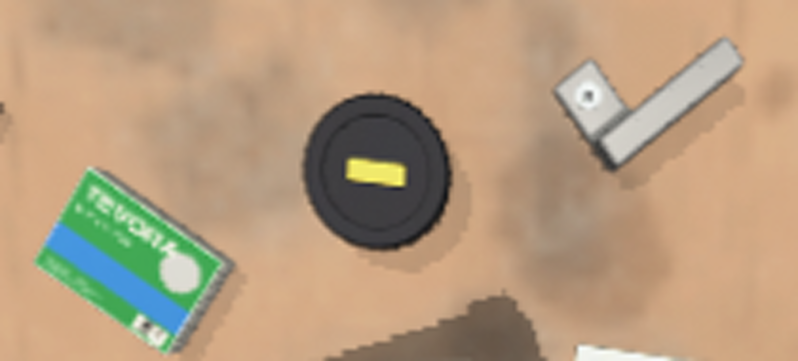

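View pics/w1b.png

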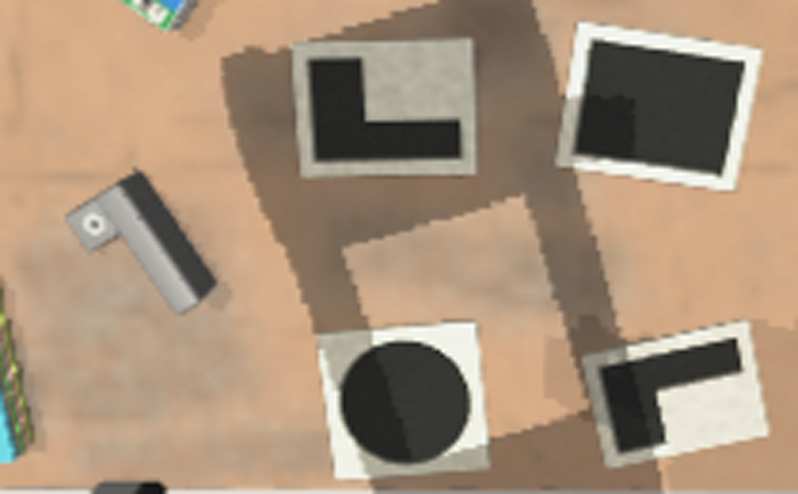

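The crops give clean corners for all items, so I'll fit rigid poses from the known sizes and check residuals.

Run:
```python
from h import *
import json
T=np.load('T1.npy')
def fit(n,px,off,z,mod):
    P=np.array([proj(((u+.5)/3.8-.5+off[0],(v+.5)/3.8-.5+off[1]),z,'wrist',T)[:2] for u,v in px]);M=np.array(mod)/1000.
    pc,mc=P.mean(0),M.mean(0);a,b=P-pc,M-mc
    th=np.arctan2((b[:,0]*a[:,1]-b[:,1]*a[:,0]).sum(),(a*b).sum())
    c,s=np.cos(th),np.sin(th);Rm=np.array([[c,-s],[s,c]]);t=pc-Rm@mc
    r=np.linalg.norm(M@Rm.T+t-P,axis=1)*1000
    print(n,t,'yaw',th.round(3),'res mm',r.round(1));return [*t,th]
A=(120,30);B=(120,115);D={}
rc=lambda x,y:[(-x,-y),(-x,y),(x,y),(x,-y)]
D['clip_carton']=fit('carton',[(92,168),(222,262),(168,350),(38,262)],A,.02,rc(21,29))
D['stop_right']=fit('stop_right',[(600,138),(615,163),(726,38),(743,62)],A,.03,[(6,28),(-6,28),(6,-28),(-6,-28)])
D['stop_left']=fit('stop_left',[(100,197),(122,182),(200,300),(180,313)],B,.03,[(-6,28),(6,28),(6,-28),(-6,-28)])
D['pad_right']=fit('pad_right',[(293,43),(473,38),(476,175),(303,178),(310,60),(362,60),(365,122),(460,120),(460,158),(314,160)],B,.003,[(39.5,36),(39.5,-36),(-14.5,-36),(-14.5,36),(33,30),(33,8),(8,8),(8,-30),(-8,-30),(-8,30)])
D['pad_left']=fit('pad_left',[(583,355),(748,321),(769,435),(608,468),(600,368),(737,340),(742,370),(620,453)],B,.003,[(14.5,36),(14.5,-36),(-39.5,-36),(-39.5,36),(8,30),(8,-30),(-8,-30),(-33,30)])
D['pad_oblong']=fit('oblong',[(578,22),(762,48),(735,190),(557,165),(592,40),(745,62),(722,176),(575,153)],B,.003,[(29,37),(29,-37),(-29,-37),(-29,37),(23,31),(23,-31),(-23,-31),(-23,31)])
D['pad_round']=fit('round',[(318,335),(475,322),(490,466),(335,480)],B,.003,[(34,34),(34,-34),(-34,-34),(-34,34)])
f=lambda u,v,o:((u+.5)/3.8-.5+o[0],(v+.5)/3.8-.5+o[1])
D['pin_tub']=[*proj(f(376,171,A),.03,'wrist',T)[:2],0]
print('tub',D['pin_tub'],'scr R',proj(f(588,97,A),.008,'wrist',T),'scr L',proj(f(94,224,B),.008,'wrist',T))
for n,p in(('stop_right',(21,19)),('stop_left',(-21,19))):
    x,y,t=D[n];print(n,'screw expected',x+(np.cos(t)*p[0]-np.sin(t)*p[1])/1e3,y+(np.sin(t)*p[0]+np.cos(t)*p[1])/1e3)
json.dump({k:[float(a) for a in v] for k,v in D.items()},open('D.json','w'))
# compare with top cam
for n,uv,z in(('tub',(187,171),.03),('round',(189.7,239.8),.003),('oblong',(221.7,199.8),.003)):print(n,proj(uv,z)[:2])
x,y,_=D['pin_tub'];go((x,y),.10,0)
```

```text
carton [0.5644 0.4143] yaw 2.526 res mm [1.8 2.2 2.1 1.8]
stop_right [0.6185 0.219 ] yaw 0.648 res mm [1.8 1.4 1.8 1.5]
stop_left [0.4493 0.4133] yaw -1.048 res mm [1.7 1.1 1.9 1.4]
pad_right [0.4873 0.3239] yaw 0.021 res mm [1.1 0.6 0.9 1.3 1.4 1.  0.5 0.6 1.3 0.9]
pad_left [0.3909 0.2063] yaw 0.228 res mm [0.8 1.  0.9 1.1 1.  1.5 1.4 1.1]
oblong [0.5009 0.2158] yaw -0.137 res mm [0.6 0.9 0.9 0.9 0.9 0.6 0.9 1.1]
round [0.3756 0.3195] yaw 0.088 res mm [1.6 1.1 1.5 0.5]
tub [np.float64(0.5951550729083115), np.float64(0.3219091219377945), 0] scr R [0.6226 0.2465 0.008 ] scr L [0.454  0.4426 0.008 ]
stop_right screw expected 0.6237314998578305 0.2468636444869038
stop_left screw expected 0.45524807777952053 0.44098635047207474
tub [0.5917 0.3229]
round [0.3736 0.3188]
oblong [0.5    0.2149]
shift [107.5 -50.7 248.7] turn [-0.     0.002 -1.568] q6 1.86 t 2.9
```

Residuals are within 2 mm, the screw positions agree, and the top camera agrees within 3 mm. Tub first.

```bash
python3 -m pendant '[[[0.85,30,-14,30,0,0,0],[0.85,60,-28,55,0,0,0],[0.85,90,-42,80,0,0,0],[0.85,107,-51,100,0,0,0],[0.85,107,-51,140,0,0,0]]]' |tail -1
python3 -m pendant '[[[0.85,0,0,40,0,0,0],[0.85,0,0,80,0,0,0],[0.85,0,0,108,0,0,0],[0.85,0,0,130,0,0,0],[0.85,0,0,130,0,0,0]]]'
cat > n.py <<'E'
# n.py NAME dx dy(mm, object frame) grasp_z closing-angle-offset : how to go to thing/pad
import sys,json
from h import *
x,y,t=json.load(open('D.json'))[sys.argv[1]];dx,dy,z,a=map(float,sys.argv[2:6])
c,s=np.cos(t),np.sin(t)
go((x+(c*dx-s*dy)/1e3,y+(s*dx+c*dy)/1e3),z,t+a)
E
python3 n.py pin_tub 0 0 .022 -1.5708; python3 -c "from bench import ctrl;print(ctrl.tip_reach)"
```

```text
grasp_force: 0.0
time_s: 3.73
eef_pos: [0.5924, 0.3191, 0.2291]
eef_rot: [0.002, 1.0, -0.0, -0.005]
wrist_force: [-1.6, -0.1, -1.5]
opening: 0.849
grasp_force: 0.0
shift [ 3.2 -3.  52.1] turn [ 0.004  0.01  -0.001] q6 1.89 t 3.7333
0.1734
```

```bash
python3 -m pendant '[[[0.85,3,-3,30,0,0,0],[0.85,3,-3,52,0,0,0],[0.85,3,-3,52,0,0,0],[0.5,3,-3,52,0,0,0],[0.3,3,-3,52,0,0,0]]]' |tail -1
python3 -m pendant '[[[0.3,0,0,0,0,0,0],[0.3,0,0,0,0,0,0],[0.3,0,0,0,0,0,0],[0.3,0,0,0,0,0,0]]]'
```

```text
grasp_force: 61.9
time_s: 4.48
eef_pos: [0.599, 0.325, 0.1858]
eef_rot: [-0.001, 1.0, 0.0, 0.002]
wrist_force: [-0.7, -1.3, 8.5]
opening: 0.586
grasp_force: 63.0
```

```bash
python3 -m pendant '[[[0.3,0,0,-20,0,0,0],[0.3,0,0,-40,0,0,0],[0.3,0,0,-50,0,0,0],[0.3,0,0,-50,0,0,0],[0.3,0,0,-50,0,0,0]]]'
python3 n.py pad_round 4 0 .034 -1.6588
```

```text
time_s: 4.9
eef_pos: [0.5981, 0.3249, 0.2337]
eef_rot: [-0.0, 1.0, 0.0, 0.001]
wrist_force: [-0.4, -0.4, -0.2]
opening: 0.583
grasp_force: 62.4
shift [-218.6    4.8   44.3] turn [-0.001 -0.002  0.001] q6 1.89 t 4.9
```

```bash
python3 -m pendant '[[[0.3,-40,1,0,0,0,0],[0.3,-80,2,0,0,0,0],[0.3,-120,3,0,0,0,0],[0.3,-160,4,0,0,0,0],[0.3,-200,5,0,0,0,0]]]' |tail -1
python3 -m pendant '[[[0.3,-18,0,0,0,0,0],[0.3,-18,0,15,0,0,0],[0.3,-18,0,30,0,0,0],[0.3,-18,0,30,0,0,0]]]'
python3 n.py pad_round 4 0 .034 -1.6588
```

```text
grasp_force: 62.4
time_s: 5.65
eef_pos: [0.3776, 0.3187, 0.1995]
eef_rot: [0.001, 1.0, 0.001, -0.003]
wrist_force: [-0.7, 0.2, 0.2]
opening: 0.59
grasp_force: 62.4
shift [ 2.  -1.2 10.5] turn [0.003 0.005 0.001] q6 2.03 t 5.65
```

```bash
python3 -m pendant '[[[0.3,1,-1,5,0,0,0],[0.3,1,-1,8,0,0,0],[0.3,1,-1,10,0,0,0],[0.3,1,-1,12,0,0,0],[0.3,1,-1,12,0,0,0]]]'
```

```text
time_s: 6.07
eef_pos: [0.381, 0.3205, 0.1905]
eef_rot: [0.0, 1.0, 0.0, -0.0]
wrist_force: [0.0, -0.3, -0.3]
opening: 0.586
grasp_force: 62.4
```

```bash
python3 -m pendant '[[[0.3,0,0,1,0,0,0],[0.3,0,0,2,0,0,0],[0.3,0,0,2,0,0,0],[0.3,0,0,2,0,0,0]]]'|grep -E "pos|force"
python3 -m pendant '[[[0.65,0,0,0,0,0,0],[0.75,0,0,0,0,0,0],[0.85,0,0,0,0,0,0],[0.85,0,0,0,0,0,0]]]'|grep -E "pos|force"
python3 -m pendant '[[[0.85,0,0,-30,0,0,0],[0.85,0,0,-70,0,0,0],[0.85,0,0,-70,0,0,0],[0.85,0,0,-70,0,0,0]]]'|grep -E "pos|force"
python3 n.py stop_right 0 -8 .08 0; python3 n.py clip_carton 0 0 .08 0;python3 n.py stop_left 0 -8 .08 0
python3 - <<'E'
from h import *
T=tool();im=ctrl.camera('wrist');cv2.imwrite('pics/w2.png',im[...,::-1]);np.save('T2.npy',T)
E
```

```text
eef_pos: [0.3809, 0.3206, 0.1888]
wrist_force: [-0.6, -0.4, -0.0]
grasp_force: 62.5
eef_pos: [0.3809, 0.3206, 0.1888]
wrist_force: [0.2, -0.3, 0.2]
grasp_force: 0.0
eef_pos: [0.3819, 0.3212, 0.2612]
wrist_force: [-0.9, -0.4, -0.3]
grasp_force: 0.0
shift [241.1 108.8  27.2] turn [-0.005 -0.004  0.924] q6 2.03 t 7.0667
shift [182.4 -92.9  27.5] turn [ 0.    -0.006 -0.954] q6 2.03 t 7.0667
shift [ 60.3 -88.   26.8] turn [-0.001 -0.006 -0.522] q6 2.03 t 7.0667
```

View pics/w2.png

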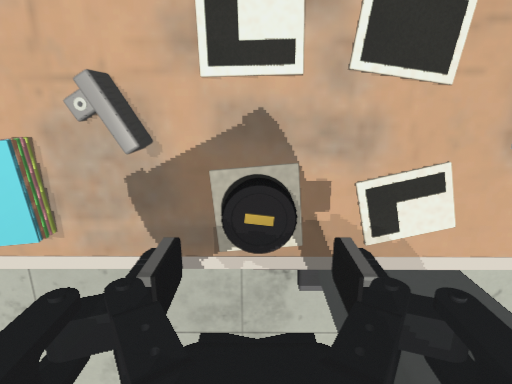

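The tub stands on its disc, with its label at (260,220) inside the pad corners (210,172), (298,164), (301,245) and (216,251). I'll check its offset numerically, then fetch stop_left.

```bash
python3 - <<'E'
from h import *
T=np.load('T2.npy')
pad=np.mean([proj(u,.003,'wrist',T) for u in((210,172),(298,164),(301,245),(216,251))],0)
print('pad',pad,'lid',proj((259,213),.033,'wrist',T),'base', proj((259,216),.033,'wrist',T))
E
python3 -m pendant '[[[0.7,15,-22,0,0,0,-0.11],[0.7,30,-44,0,0,0,-0.22],[0.7,45,-66,0,0,0,-0.33],[0.7,60,-88,0,0,0,-0.44],[0.7,60,-88,0,0,0,-0.522]]]'|grep -E "pos|force"
python3 -m pendant '[[[0.7,0,0,0,0,0,0],[0.7,0,0,10,0,0,0],[0.7,0,0,10,0,0,0]]]'|grep -E "pos|force"
python3 n.py stop_left 0 -8 .024 0
```

```text
pad [0.375  0.3207 0.003 ] lid [0.3829 0.3187 0.033 ] base [0.3807 0.3187 0.033 ]
eef_pos: [0.4424, 0.411, 0.2572]
wrist_force: [-0.8, -0.3, 0.2]
grasp_force: 0.0
eef_pos: [0.4393, 0.4075, 0.2455]
wrist_force: [-0.2, -0.6, -0.7]
grasp_force: 0.0
shift [ 3.9 -0.1 66.4] turn [ 0.     0.005 -0.003] q6 1.6 t 7.7833
```

```bash
python3 -m pendant '[[[0.7,4,0,20,0,0,0],[0.7,4,0,45,0,0,0],[0.7,4,0,60,0,0,0],[0.7,4,0,66,0,0,0],[0.7,4,0,66,0,0,0]]]'|grep -E "pos|force"
python3 -m pendant '[[[0.4,0,0,0,0,0,0],[0.1,0,0,0,0,0,0],[0,0,0,0,0,0,0],[0,0,0,0,0,0,0],[0,0,0,0,0,0,0]]]'
python3 -m pendant '[[[0,0,0,0,0,0,0],[0,0,0,0,0,0,0]]]'
python3 n.py stop_left 0 -8 .024 0
```

```text
eef_pos: [0.4429, 0.4095, 0.1804]
wrist_force: [0.3, -0.5, 0.3]
grasp_force: 0.0
time_s: 8.62
eef_pos: [0.4447, 0.411, 0.1841]
eef_rot: [-0.0, 0.966, 0.258, 0.001]
wrist_force: [-1.0, -0.3, 6.6]
opening: 0.121
grasp_force: 60.1
time_s: 8.78
eef_pos: [0.4448, 0.411, 0.1842]
eef_rot: [-0.0, 0.966, 0.258, 0.001]
wrist_force: [-1.7, 0.4, 6.2]
opening: 0.124
grasp_force: 60.1
shift [-3.   0.3  5.1] turn [-0.    -0.002 -0.   ] q6 1.6 t 8.7833
```

```bash
python3 -m pendant '[[[0,0,0,-20,0,0,0],[0,0,0,-50,0,0,0],[0,0,0,-60,0,0,0],[0,0,0,-60,0,0,0]]]'|grep -E "pos|force"
python3 n.py pad_left 0 -5 .080 0
```

```text
eef_pos: [0.4455, 0.4115, 0.2461]
wrist_force: [1.4, 0.1, -0.6]
grasp_force: 59.1
shift [-151.3  155.3   10.1] turn [ 0.004 -0.006 -1.276] q6 1.6 t 9.1167
```

```bash
python3 -m pendant '[[[0,-28,29,0,0,0,-0.12],[0,-56,58,0,0,0,-0.24],[0,-84,87,0,0,0,-0.36],[0,-112,116,0,0,0,-0.48],[0,-140,144,0,0,0,-0.6]]]'|grep -E "pos|force"
python3 -m pendant '[[[0,0,0,0,0,0,-0.12],[0,0,0,0,0,0,-0.24],[0,0,0,0,0,0,-0.36],[0,0,0,0,0,0,-0.48],[0,0,0,0,0,0,-0.6]]]'|grep -E "pos|force"
python3 -m pendant '[[[0,0,0,0,0,0,-0.076],[0,0,0,0,0,0,-0.076],[0,0,0,0,0,0,-0.076]]]'|grep -E "pos|force"
python3 n.py pad_left 0 -5 .033 0
```

```text
eef_pos: [0.3945, 0.2178, 0.2413]
wrist_force: [0.6, -0.1, 0.2]
grasp_force: 59.1
eef_pos: [0.3955, 0.2192, 0.2416]
wrist_force: [1.2, 0.7, -1.0]
grasp_force: 59.1
eef_pos: [0.3956, 0.2194, 0.2418]
wrist_force: [-1.0, -0.5, -0.8]
grasp_force: 59.1
shift [-16.9  -7.2  53.8] turn [-0.001  0.    -0.014] q6 0.03 t 10.2
```

```bash
python3 -m pendant '[[[0,-17,-7,0,0,0,-0.014],[0,-17,-7,20,0,0,-0.014],[0,-17,-7,35,0,0,-0.014],[0,-17,-7,44,0,0,-0.014],[0,-17,-7,44,0,0,-0.014]]]'|grep -E "pos|force"
python3 -m pendant '[[[0,0,0,3,0,0,0],[0,0,0,6,0,0,0],[0,0,0,6,0,0,0],[0,0,0,6,0,0,0]]]'|grep -E "pos|force"
python3 n.py pad_left 0 -5 .032 0
```

```text
eef_pos: [0.3916, 0.2012, 0.1967]
wrist_force: [0.0, -0.9, -1.6]
grasp_force: 59.1
eef_pos: [0.393, 0.2016, 0.1931]
wrist_force: [0.6, 0.1, -0.6]
grasp_force: 59.1
shift [ 0.  -1.   6.1] turn [ 0.001 -0.     0.002] q6 -0.03 t 10.95
```

```bash
python3 -m pendant '[[[0,0,-1,3,0,0,0],[0,0,-1,5,0,0,0],[0,0,-1,6,0,0,0],[0,0,-1,6,0,0,0]]]'|grep -E "pos|force"
python3 -m pendant '[[[0.25,0,0,0,0,0,0],[0.35,0,0,0,0,0,0],[0.4,0,0,0,0,0,0],[0.4,0,0,0,0,0,0]]]'|grep -E "pos|force"
python3 -m pendant '[[[0.4,0,0,-20,0,0,0],[0.4,0,0,-55,0,0,0],[0.4,0,0,-80,0,0,0],[0.4,0,0,-80,0,0,0]]]'|grep -E "pos|force"
python3 n.py clip_carton 0 0 .08 0; python3 n.py stop_right 0 -8 .08 0
```

```text
eef_pos: [0.3919, 0.2013, 0.1871]
wrist_force: [-2.0, -0.4, 5.4]
grasp_force: 60.0
eef_pos: [0.3919, 0.2012, 0.1867]
wrist_force: [0.8, -0.4, -0.2]
grasp_force: 0.0
eef_pos: [0.394, 0.2018, 0.2715]
wrist_force: [1.8, 0.0, 1.1]
grasp_force: 0.0
shift [168.  214.1  38.3] turn [ 0.008 -0.004  0.846] q6 -0.03 t 11.95
shift [-41.8 225.4  38.5] turn [ 0.009  0.002 -0.417] q6 -0.03 t 11.95
```

```bash
python3 -m pendant '[[[0.7,15,35,0,0,0,-0.08],[0.7,20,75,0,0,0,-0.16],[0.7,15,115,0,0,0,-0.24],[0.7,0,155,0,0,0,-0.32],[0.7,-20,192,0,0,0,-0.417]]]'|grep -E "pos|force"
python3 -m pendant '[[[0.7,0,0,10,0,0,0],[0.7,0,0,10,0,0,0]]]'|grep -E "pos|force"
python3 n.py stop_right 0 -8 .08 0
```

```text
eef_pos: [0.5833, 0.227, 0.2659]
wrist_force: [0.4, 0.2, 1.0]
grasp_force: 0.0
eef_pos: [0.5828, 0.2248, 0.2541]
wrist_force: [-0.8, -0.6, -1.1]
grasp_force: 0.0
shift [-34.   25.1  19. ] turn [-0.002 -0.001 -0.003] q6 -0.47 t 12.5333
```

```bash
python3 -m pendant '[[[0.7,-17,13,0,0,0,0],[0.7,-34,25,0,0,0,0],[0.7,-34,25,25,0,0,0],[0.7,-34,25,40,0,0,0],[0.7,-34,25,40,0,0,0]]]'|grep -E "pos|force"
python3 n.py stop_right 0 -8 .026 0
```

```text
eef_pos: [0.6189, 0.2138, 0.2117]
wrist_force: [-0.9, -0.6, -1.3]
grasp_force: 0.0
shift [-3.7  3.  30.6] turn [-0.009 -0.005 -0.001] q6 -0.5 t 12.95
```

```bash
python3 -m pendant '[[[0.7,-2,2,15,0,0,0],[0.7,-2,2,28,0,0,0],[0.7,-2,2,31,0,0,0],[0.7,-2,2,31,0,0,0]]]'|grep -E "pos|force"
python3 -m pendant '[[[0.4,0,0,0,0,0,0],[0.1,0,0,0,0,0,0],[0,0,0,0,0,0,0],[0,0,0,0,0,0,0],[0,0,0,0,0,0,0]]]'|grep -E "pos|force|open"
python3 -m pendant '[[[0,0,0,0,0,0,0],[0,0,0,0,0,0,0]]]'|grep -E "pos|force|open"
python3 n.py stop_right 0 -8 .026 0
python3 -m pendant '[[[0,0,0,-20,0,0,0],[0,0,0,-50,0,0,0],[0,0,0,-60,0,0,0],[0,0,0,-60,0,0,0]]]'|grep -E "pos|force"
python3 n.py pad_right 0 -8 .080 0
```

```text
eef_pos: [0.6237, 0.2137, 0.1841]
wrist_force: [-0.1, -0.1, 0.4]
grasp_force: 0.0
eef_pos: [0.6257, 0.2136, 0.1869]
wrist_force: [-0.9, 0.5, 5.2]
opening: 0.122
grasp_force: 61.2
eef_pos: [0.6257, 0.2136, 0.1868]
wrist_force: [-1.1, 0.3, 5.7]
opening: 0.118
grasp_force: 61.1
shift [ 0.7 -2.5  5.8] turn [ 0.001  0.001 -0.001] q6 -0.5 t 13.8667
eef_pos: [0.6267, 0.2137, 0.2493]
wrist_force: [0.3, 0.1, -1.3]
grasp_force: 60.4
shift [165.5 -49.6  13.5] turn [0.007 0.001 0.626] q6 -0.5 t 14.2
```

```bash
python3 -m pendant '[[[0,37,-11,0,0,0,0.12],[0,74,-22,0,0,0,0.24],[0,110,-33,0,0,0,0.36],[0,145,-44,0,0,0,0.48],[0,165,-50,0,0,0,0.6]]]'|grep -E "pos|force"
python3 -m pendant '[[[0,0,0,0,0,0,0.026],[0,0,0,20,0,0,0.026],[0,0,0,20,0,0,0.026],[0,0,0,20,0,0,0.026]]]'|grep -E "pos|force"
python3 n.py pad_right 0 -8 .0345 0
```

```text
eef_pos: [0.482, 0.3163, 0.2435]
wrist_force: [0.7, 0.5, -1.2]
grasp_force: 60.4
eef_pos: [0.4846, 0.3146, 0.2236]
wrist_force: [0.1, -0.4, -0.1]
grasp_force: 60.3
shift [ 1.3  3.  34.1] turn [-0.004  0.002  0.   ] q6 0.35 t 14.95
```

```bash
python3 -m pendant '[[[0,1,3,12,0,0,0],[0,1,3,24,0,0,0],[0,1,3,30,0,0,0],[0,1,3,30,0,0,0],[0,1,3,30,0,0,0]]]'|grep -E "pos|force"
python3 n.py pad_right 0 -8 .0345 0
```

```text
eef_pos: [0.4886, 0.3158, 0.1949]
wrist_force: [0.1, -0.4, 0.1]
grasp_force: 60.3
shift [ 0.1 -1.1  5.4] turn [-0.002  0.001 -0.   ] q6 0.35 t 15.3667
```

```bash
python3 -m pendant '[[[0,0,-1,2,0,0,0],[0,0,-1,4,0,0,0],[0,0,-1,6,0,0,0],[0,0,-1,6,0,0,0]]]'|grep -E "pos|force"
python3 -m pendant '[[[0.25,0,0,0,0,0,0],[0.35,0,0,0,0,0,0],[0.4,0,0,0,0,0,0],[0.4,0,0,0,0,0,0]]]'|grep -E "pos|force"
python3 -m pendant '[[[0.4,0,0,-20,0,0,0],[0.5,0,0,-55,0,0,0],[0.7,0,0,-60,0,0,0],[0.7,0,0,-60,0,0,0]]]'|grep -E "pos|force"
python3 n.py clip_carton 0 0 .08 0
```

```text
eef_pos: [0.4879, 0.3161, 0.1899]
wrist_force: [0.1, -0.3, -0.5]
grasp_force: 60.5
eef_pos: [0.4878, 0.316, 0.1899]
wrist_force: [-0.7, 0.5, -0.2]
grasp_force: 0.0
eef_pos: [0.4891, 0.3166, 0.2529]
wrist_force: [0.7, 0.4, 0.1]
grasp_force: 0.0
shift [96.1 77.2 18.6] turn [ 0.005 -0.004  0.637] q6 0.35 t 16.3667
```

```bash
python3 -m pendant '[[[0.8,27,20,0,0,0,0.12],[0.8,54,40,0,0,0,0.24],[0.8,80,60,0,0,0,0.36],[0.8,96,77,0,0,0,0.48],[0.8,96,77,0,0,0,0.6]]]'|grep -E "pos|force"
python3 -m pendant '[[[0.8,0,0,15,0,0,0.037],[0.8,0,0,30,0,0,0.037],[0.8,0,0,30,0,0,0.037]]]'|grep -E "pos|force"
python3 n.py clip_carton 0 0 .020 0
```

```text
eef_pos: [0.5644, 0.416, 0.2484]
wrist_force: [-1.2, -0.9, 0.1]
grasp_force: 0.0
eef_pos: [0.5607, 0.4125, 0.214]
wrist_force: [-1.2, -0.9, -0.6]
grasp_force: 0.0
shift [ 3.9  2.1 39. ] turn [-0.004  0.008  0.001] q6 1.08 t 17.0333
```

```bash
python3 -m pendant '[[[0.8,2,1,15,0,0,0],[0.8,2,1,28,0,0,0],[0.8,2,1,36,0,0,0],[0.8,2,1,36,0,0,0]]]'|grep -E "pos|force"
python3 -m pendant '[[[0.5,0,0,0,0,0,0],[0.3,0,0,0,0,0,0],[0.3,0,0,0,0,0,0],[0.3,0,0,0,0,0,0],[0.3,0,0,0,0,0,0]]]'|grep -E "pos|force|open"
python3 n.py clip_carton 0 0 .020 0
python3 -m pendant '[[[0.3,0,0,-20,0,0,0],[0.3,0,0,-50,0,0,0],[0.3,0,0,-80,0,0,0],[0.3,0,0,-80,0,0,0]]]'|grep -E "pos|force|open"
python3 n.py pad_oblong 0 0 .09 0
```

```text
eef_pos: [0.5636, 0.4139, 0.1805]
wrist_force: [-0.0, -0.2, -0.4]
grasp_force: 0.0
eef_pos: [0.5651, 0.4149, 0.1849]
wrist_force: [-0.6, 0.8, 3.2]
opening: 0.471
grasp_force: 60.7
shift [-0.9 -0.3  9.9] turn [ 0.001 -0.002 -0.   ] q6 1.08 t 17.7833
eef_pos: [0.5669, 0.4159, 0.2716]
wrist_force: [1.8, 1.1, 0.6]
opening: 0.471
grasp_force: 60.7
shift [-201.7   61.6   24.9] turn [ 0.008 -0.009 -0.478] q6 1.08 t 18.1167
```

```bash
python3 -m pendant '[[[0.3,-39,12,0,0,0,-0.1],[0.3,-78,24,0,0,0,-0.2],[0.3,-117,36,0,0,0,-0.3],[0.3,-156,48,0,0,0,-0.4],[0.3,-192,60,0,0,0,-0.478]]]'|grep -E "pos|force"
python3 -m pendant '[[[0.3,0,0,0,0,0,0],[0.3,0,0,0,0,0,0]]]'|grep -E "pos|force"
python3 n.py pad_oblong 0 0 .0335 0
```

```text
eef_pos: [0.5015, 0.2217, 0.2635]
wrist_force: [0.3, -0.7, -0.9]
grasp_force: 60.6
eef_pos: [0.5024, 0.2216, 0.2638]
wrist_force: [-0.2, 0.1, -0.7]
grasp_force: 60.6
shift [-6.  -0.6 75.3] turn [-0.     0.    -0.004] q6 0.34 t 18.7
```

```bash
python3 -m pendant '[[[0.3,-6,0,20,0,0,0],[0.3,-6,0,45,0,0,0],[0.3,-6,0,64,0,0,0],[0.3,-6,0,68,0,0,0],[0.3,-6,0,68,0,0,0]]]'|grep -E "pos|force"
python3 -m pendant '[[[0.3,0,0,2,0,0,0],[0.3,0,0,4,0,0,0],[0.3,0,0,4,0,0,0]]]'|grep -E "pos|force"
python3 n.py pad_oblong 0 0 .033 0
```

```text
eef_pos: [0.5015, 0.2181, 0.1944]
wrist_force: [-0.2, -0.1, -0.7]
grasp_force: 60.7
eef_pos: [0.5025, 0.2178, 0.1927]
wrist_force: [0.0, -0.1, -1.3]
grasp_force: 60.7
shift [-2.1 -1.3  4.7] turn [ 0.002 -0.001 -0.   ] q6 0.33 t 19.3667
```

```bash
python3 -m pendant '[[[0.3,-2,-1,2,0,0,0],[0.3,-2,-1,4,0,0,0],[0.3,-2,-1,5,0,0,0],[0.3,-2,-1,5,0,0,0]]]'|grep -E "pos|force"
python3 -m pendant '[[[0.55,0,0,0,0,0,0],[0.65,0,0,0,0,0,0],[0.7,0,0,0,0,0,0],[0.7,0,0,0,0,0,0]]]'|grep -E "pos|force"
python3 -m pendant '[[[0.7,0,0,-30,0,0,0],[0.7,0,0,-70,0,0,0],[0.7,0,0,-110,0,0,0],[0.8,0,0,-110,0,0,0]]]'|grep -E "pos|force"
python3 n.py pad_round 0 0 .12 0
```

```text
eef_pos: [0.5009, 0.2155, 0.1878]
wrist_force: [-2.9, -0.9, 8.9]
grasp_force: 61.6
eef_pos: [0.5007, 0.2155, 0.1867]
wrist_force: [0.3, 0.6, 0.1]
grasp_force: 0.0
eef_pos: [0.5036, 0.2162, 0.3048]
wrist_force: [2.4, 0.7, 0.4]
grasp_force: 0.0
shift [  84.6 -141.4   28.4] turn [ 0.013 -0.003 -0.225] q6 0.33 t 20.3667
```

```bash
python3 -m pendant '[[[0.85,20,-35,0,0,0,-0.1],[0.85,40,-70,0,0,0,-0.2],[0.85,60,-105,0,0,0,-0.225],[0.85,80,-135,0,0,0,-0.225],[0.85,85,-141,0,0,0,-0.225]]]'|grep -E "pos|force"
python3 -m pendant '[[[0.9,0,0,20,0,0,0],[0.9,0,0,35,0,0,0],[0.9,0,0,35,0,0,0],[0.9,0,0,35,0,0,0]]]'|grep -E "pos|force"
python3 n.py pad_round 0 0 .034 0
```

```text
eef_pos: [0.3688, 0.3211, 0.2962]
wrist_force: [-0.4, 0.2, -0.9]
grasp_force: 0.0
eef_pos: [0.3726, 0.3188, 0.2611]
wrist_force: [0.1, -0.1, -0.8]
grasp_force: 0.0
shift [ 0.5  3.2 72.1] turn [-0.002  0.001 -0.001] q6 0.38 t 21.1167
```

```bash
python3 -m pendant '[[[1,0,3,25,0,0,0],[1,0,3,50,0,0,0],[1,0,3,68,0,0,0],[1,0,3,72,0,0,0],[1,0,3,72,0,0,0]]]'|grep -E "pos|force"
python3 -m pendant '[[[0.7,0,0,0,0,0,0],[0.5,0,0,0,0,0,0],[0.5,0,0,0,0,0,0],[0.5,0,0,0,0,0,0],[0.5,0,0,0,0,0,0]]]'|grep -E "pos|force|open"
python3 n.py pad_round 0 0 .034 0
```

```text
eef_pos: [0.3759, 0.319, 0.1893]
wrist_force: [-0.6, -0.9, -0.4]
grasp_force: 0.0
eef_pos: [0.3767, 0.3198, 0.1918]
wrist_force: [-1.4, -1.1, 7.5]
opening: 0.584
grasp_force: 60.9
shift [-0.2 -1.1  2.8] turn [ 0.003 -0.001 -0.001] q6 0.38 t 21.95
```

Centred. Next: release, back off and verify with the wrist camera from higher up.

```bash
python3 -m pendant '[[[0.7,0,0,0,0,0,0],[0.85,0,0,0,0,0,0],[0.9,0,0,0,0,0,0],[0.9,0,0,0,0,0,0]]]'|grep -E "pos|force"
python3 -m pendant '[[[0.9,0,0,-20,0,0,0],[0.9,0,0,-60,0,0,0],[0.9,0,0,-100,0,0,0],[0.9,0,0,-140,0,0,0],[0.9,0,0,-180,0,0,0]]]'|grep -E "pos|force"
python3 - <<'E'
from h import *
go((.44,.34),.34,-np.pi/2)
E
```

```text
eef_pos: [0.3757, 0.3194, 0.1899]
wrist_force: [0.7, -0.1, -0.2]
grasp_force: 0.0
eef_pos: [0.3752, 0.3191, 0.3715]
wrist_force: [0.6, 1.1, 1.0]
grasp_force: 0.0
shift [  15.1   66.3 -123.6] turn [-0.001 -0.    -1.483] q6 0.38 t 22.7
```

```bash
python3 -m pendant '[[[0.9,-10,14,-20,0,0,0.12],[0.9,-20,28,-40,0,0,0.24],[0.9,-30,42,-60,0,0,0.36],[0.9,-40,56,-80,0,0,0.48],[0.9,-55,70,-90,0,0,0.6]]]'|grep -E "pos|force"
python3 -m pendant '[[[0.9,0,0,0,0,0,0.12],[0.9,0,0,0,0,0,0.24],[0.9,0,0,0,0,0,0.36],[0.9,0,0,0,0,0,0.48],[0.9,0,0,0,0,0,0.6]]]'|grep -E "pos|force"
python3 -m pendant '[[[0.9,0,0,0,0,0,0.12],[0.9,0,0,0,0,0,0.24],[0.9,0,0,0,0,0,0.36],[0.9,0,0,0,0,0,0.46],[0.9,0,0,0,0,0,0.46]]]'|grep -E "pos|force"
python3 - <<'E'
from h import *
T=tool();im=ctrl.camera('wrist')[...,::-1];np.save('T3.npy',T);cv2.imwrite('pics/w3.png',im);print(T)
cv2.imwrite('pics/w3c.png',cv2.resize(im[70:270,170:370],None,fx=3,fy=3,interpolation=cv2.INTER_CUBIC))
E
```

```text
eef_pos: [0.4509, 0.2707, 0.4626]
wrist_force: [0.5, -0.0, 0.2]
grasp_force: 0.0
eef_pos: [0.4502, 0.2705, 0.4595]
wrist_force: [-0.4, 0.5, 0.0]
grasp_force: 0.0
eef_pos: [0.4501, 0.2706, 0.4595]
wrist_force: [-0.5, 0.6, 0.5]
grasp_force: 0.0
[[ 1.     -0.0055 -0.0005  0.4501]
 [-0.0055 -1.     -0.0001  0.2706]
 [-0.0005  0.0001 -1.      0.4595]
 [ 0.      0.      0.      1.    ]]
```

View pics/w3.png

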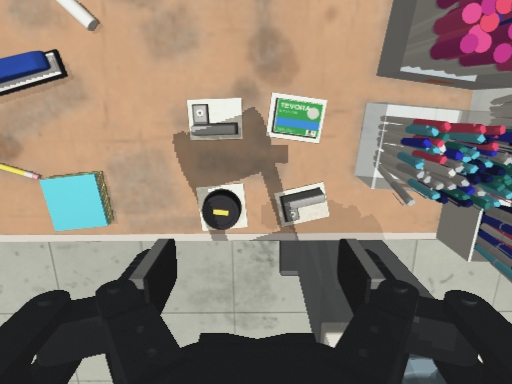

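View pics/w3c.png

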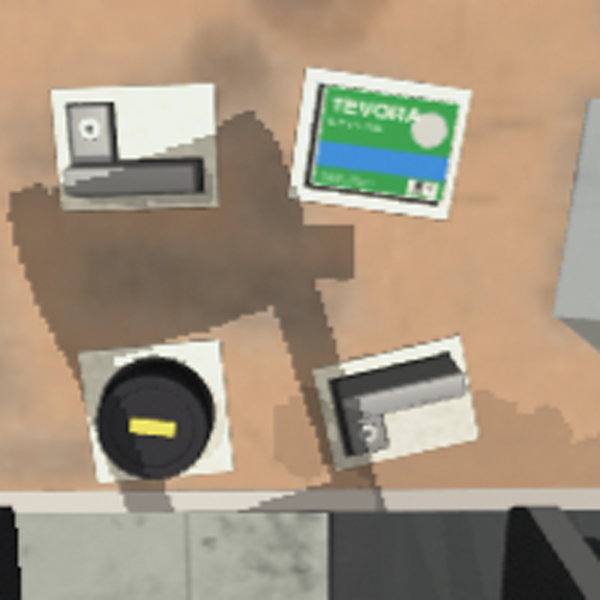

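Run:
```python
from h import *
T=np.load('T3.npy')
P=lambda L,z:np.array([proj(((u+.5)/3-.5+170,(v+.5)/3-.5+70),z,'wrist',T)[:2]*1000 for u,v in L])
def pad(L,m):
    p=P(L,.003);m=np.array(m,float);a=p-p.mean(0);b=m-m.mean(0)
    th=np.arctan2((b[:,0]*a[:,1]-b[:,1]*a[:,0]).sum(),(a*b).sum());c,s=np.cos(th),np.sin(th);R_=np.array([[c,-s],[s,c]])
    return p.mean(0)-R_@m.mean(0),R_,th
def show(n,pd,L,z,note=''):
    t,R_,th=pd;print(n,'pad yaw',round(th,3),'pts in pad mm',((P(L,z)-t)@R_).round(1).tolist(),note)
r=pad([(52,90),(215,84),(217,207),(63,210)],[(39.5,36),(39.5,-36),(-14.5,-36),(-14.5,36)])
l=pad([(315,370),(460,336),(478,438),(337,470)],[(14.5,36),(14.5,-36),(-39.5,-36),(-39.5,36)])
o=pad([(307,68),(471,91),(447,219),(290,195)],[(29,37),(29,-37),(-29,-37),(-29,37)])
q=pad([(80,352),(218,341),(233,468),(97,483)],[(34,34),(34,-34),(-34,-34),(-34,34)])
show('R screw (21,19)',r,[(89,128)],.011)
show('R rib top ends, z33 (x+-6,y+-28)',r,[(66,172),(202,164),(202,190),(66,194)],.033)
show('L screw (-21,19)',l,[(370,432)],.011)
show('L rib top ends z33',l,[(358,398),(463,373),(468,392),(360,416)],.033)
show('carton corners (21,29)',o,[(322,84),(461,107),(443,204),(307,184)],.023)
show('tub label/lid',q,[(152,427),(156,421)],.033)
```

```text
R screw (21,19) pad yaw 0.019 pts in pad mm [[22.2, 19.2]] 
R rib top ends, z33 (x+-6,y+-28) pad yaw 0.019 pts in pad mm [[5.2, 26.1], [7.1, -30.7], [-3.5, -30.3], [-3.8, 26.9]] 
L screw (-21,19) pad yaw 0.23 pts in pad mm [[-20.2, 15.9]] 
L rib top ends z33 pad yaw 0.23 pts in pad mm [[5.4, 18.7], [6.0, -29.0], [-3.3, -29.6], [-3.1, 19.6]] 
carton corners (21,29) pad yaw -0.142 pts in pad mm [[21.6, 30.3], [20.4, -29.0], [-20.3, -29.1], [-19.9, 30.3]] 
tub label/lid pad yaw 0.088 pts in pad mm [[3.2, -1.4], [5.9, -3.5]]
```

All four are within about 4 mm of their pad origins and in line with their silhouettes. The robot is clear, so I'm handing in.

```bash
python3 -c "from bench import ctrl;print(ctrl.hand_in())"
```

```text
the job is handed in; nothing more can be done
None
```

I placed all four things upright on their matching pads and handed the job in about 25 s into the 101 s limit; my last wrist-camera check put each within about 5 mm of its pad's origin and in line with its silhouette, but the hand-in call returned no verdict.

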